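# Lay the injector sleeve down and shut the keeper

## Task

Stow the copper injector sleeve for sea: push the standing sleeve over with the fingertips so that it tips lengthways into its green cradle and lies flat in it, then push the red-tipped hinged keeper over until it is fully down across the cradle. Do not pick up or carry the sleeve; it is only to be tipped over. Leave the canister, the blue bushing, the spark plug and the yellow hub where they are.

Things in the scene. Friction and masses are not known exactly. Their poses are not given: they have to be found in the camera images.
- cradle: Narrow green steel tray with a black rubber floor, fixed to the shelf. Origin: centre of its underside, at shelf height; x along the tray, y across it towards the keeper's hinge, z up. Inside 170 mm (x) by 42 mm (y), floor 4 mm high, walls 3 mm thick, 22 mm high. On the -y wall at x = 20 mm a post 42.5 mm high, 30 mm along x, reaches 34.5 mm from the centre line; the closed keeper rests on it.
- sleeve: Loose copper tube, 110 mm long, 30 mm diameter, with a 36 mm collar over its top 8 mm; about 0.25 kg. Origin: centre of its foot; z along it to the collar. It starts upright on the cradle's floor, 52 to 60 mm from the cradle's centre to -x; there is floor to lie on at its +x side. Pushed near the top to the cradle's +x it tips on its foot's edge and falls once the top has gone about 30 mm.
- sleeve_center (a point): Centre of the sleeve, on its axis half-way along (55 mm from the foot).
- sleeve_foot (a point): Centre of the sleeve's foot face.
- keeper (a joint): Angle of the keeper, a steel strap 24 mm wide, 5 mm thick, 85 mm long from its hinge, its last 22 mm a red grip 7 mm thick. 0: fully down, level across the cradle on its post; 1.57: upright; it starts leaning outwards to the cradle's +y (1.75 to 2.15; stop at 2.3). The stiff hinge needs about 2 N at the tip and stays where it is left.
- keeper_hinge (a point): Keeper's hinge axis (along the cradle's x) at mid-width of the strap: in the cradle's frame 20 mm along x, 31 mm along y, 46.5 mm up. Two hinge cheeks beside it, 50 mm high, span 37 mm along x and reach 37 mm from the centre line.
- keeper_tip (a point): Middle of the keeper's free (red) end, 85 mm from the hinge axis.
- canister: Tinplate canister with a knurled screw lid, 65 mm diameter, 74 mm high, loose, to be left alone. Origin: centre of its underside.
- bushing: Blue phenolic bushing, a ring 48 mm diameter and 40 mm high standing on end, loose, to be left alone. Origin: centre of its underside.
- plug: Stubby steel spark plug lying on its side, 74 mm long along its x, 24 mm over the hexagon, loose, to be left alone. Origin: on the shelf below the middle of the hexagon.
- hub: Yellow nylon coupling hub, flange 60 mm diameter with a chip, 34 mm high, loose, to be left alone. Origin: centre of its underside.
Not all that is in view belongs to the job. There is more than one size of the cradle; the job needs the middle-sized. Of the things that look like the sleeve, the smaller one is meant.

How it is judged:
By the outcome, as a careful person would: the job done as asked, in the order asked, and still so for the second after the job is handed in, with the robot touching nothing.
It also fails if it takes over 45 s, if anything falls off the work surface, if the arm or the gripper's body presses on something with over 40 N, if the wrist force passes 120 N, or if a joint passes its speed limit or range.

## Robot

A 6-joint arm with a two-finger parallel gripper is mounted at the origin on the work surface. World frame = base frame: x ahead of the robot, y to its left, z up, the work surface at z = 0. Lengths are in m, angles in degrees, forces in N, time in s.
With the tool pointing down it reaches from about 0.3 to 0.75 m from the base axis. Payload 8.5 kg.
Tool frame: the origin (TCP) lies on the centre line of the jaws, within the pads' length; the fingertips stand 25 mm ahead of it and the grasp point (between the pads) lies 6 mm ahead of it; z points along the fingers, y is the line along which they close (so a half turn about z gives the same grasp; the last joint's range is limited). The gripper opens to 85 mm and grips with 20 to 120 N. Pads are 22 mm wide; open, the fingers measure 114 mm over their backs; the gripper's body (76 mm by 85 mm) begins 54 mm behind the grasp point. The pads swing forward as they close: fully open they stand 13 mm farther back than shut.
Start: joints at [64.727, 21.807, 74.336, -0, 83.858, -12.336], TCP at [0.123, 0.536, 0.256] pointing down, gripper open.
Joint ranges: [-178.18, 178.18], [-50.72, 133.34], [12.68, 142.11], [-81.47, 261.47], [9.98, 163.14], [-165.26, 165.26]. Speed limits (degrees/s): [136.94, 136.94, 180, 180, 180, 180].

## Interface

Orientations are given as a 3x3 rotation matrix whose columns are the frame's x, y, z axes.
In Python, from rig import telemetry, optics, env gives the robot as it stands.
- The arm moves only by the tool send_rows, never from a script. Its argument "deltas" is a list that holds one entry, the list of rows, each a list of 7 numbers: the shift along the tool's x, y, z in m, then the turn, a rotation vector about the tool's x, y, z in rad, then the opening, from -1 (shut) to 1 (fully open), so that 0 is half open. In form: [[[x, y, z, ax, ay, az, grip], ...]]. A call has 1 to 12 rows; each row shifts and turns the commanded pose from where the row before left it, along the tool's axes as they then stand; what a row does not reach is not made up. A row lasts 1/8 s, in which the tool goes at most 62.5 mm and 10.7 degrees, less where a joint would pass 70% of its speed; a pose out of reach is approached as far as the arm can. A call is refused whole if a number of a shift passes 0.0625 or a number of a turn 0.188, either way. A call with a gripper value outside its range is refused whole. The fingers move at their own pace and stop on an object; "squeeze" is the grip in N (left out, the last holds). Time passes only in rows, so rows that do not move let the fingers close. It gives the time, the measured TCP pose, the force, the opening and the grip force at its end, in the units of the state.
- telemetry.observe(): the state, without advancing time (a new reading comes with each control period).
- optics.get_image(name): name is "side" or "top"; returns a dict with "image" (400x640x3 uint8, red, green, blue), "range_z" (400x640 float32, m along the optical axis (not along the pixel's ray), 0 where there is no reading), "K" (3x3 intrinsics, pixels), "rvec" (rotation vector, rad) and "tvec" (3), from world to camera coordinates, as OpenCV has them. Camera axes: x right, y down, z forward; pixel columns grow to the right and rows downward; lengths in m; the calibration is good to about 2 mm. A picture is of the moment at which its call begins.
- env.close_job(): hands the job in; it is judged then, once.
The state is a dict: "time_s": time; "q": joint angles; "qvel": joint speeds; "joint_efforts": joint torques, N m; "position": TCP position; "tool_rot": TCP orientation; "ft_force": force on the tool from outside, world axes, zero at the start; "wrist_torque": the same for the moment, N m; "grip_width": finger opening in m; "gripper_force": force on a finger pad.
Only numpy, scipy, OpenCV 4.12 (cv2) and the standard library are available. Lean on these libraries where they do the work, as an engineer would, in place of code of your own. Each camera call takes 0.05 s, during which the arm holds its last target. There are 200 camera calls.

## Working session

There is one attempt and no reset: what is moved stays moved. The work goes in short steps, Python scripts to look and compute and a tool call to move; the robot and the scene stay as the last step left them, time stands still between calls to the robot, and variables do not carry over. Pictures are saved under pics/ and viewed, at most 10 in all, crops included, and the job is handed in when it is done.

Besides the shell and the picture viewer there is one more tool, called after "Request:" as name(argument=value, ...), one argument or row to a line, values as JSON. send_rows: Moves the arm, as the interface text tells. Its arguments: {"type":"object","properties":{"deltas":{"type":"array"},"squeeze":{"type":"number"}},"required":["deltas"]}

```bash
mkdir -p pics
cat > h.py <<'E'
import numpy as np, cv2
from rig import telemetry, optics, env
def grab(n,tag):
    d=optics.get_image(n); np.savez(f'pics/{tag}.npz',**d)
    cv2.imwrite(f'pics/{tag}.png',d['image'][:,:,::-1]); return d
def load(tag): return np.load(f'pics/{tag}.npz')
def pt(d,u,v,z=None):
    R=cv2.Rodrigues(np.array(d['rvec'],float))[0]; t=np.array(d['tvec'],float).ravel()
    K=d['K']; ray=np.linalg.inv(K)@np.array([u,v,1.])
    if z is None:
        p=d['range_z'][int(v)-1:int(v)+2,int(u)-1:int(u)+2]; p=p[p>0]
        c=ray*np.median(p); return R.T@(c-t)
    C=-R.T@t; r=R.T@ray; return C+r*(z-C[2])/r[2]
E
python3 - <<'E'
from h import *
a=grab('top','top0');b=grab('side','side0')
im=cv2.resize(np.vstack([a['image'],b['image']])[:,:,::-1],None,fx=.75,fy=.75)
cv2.imwrite('pics/both.png',im)
for d in(a,b):
    R=cv2.Rodrigues(d['rvec'])[0];print(-R.T@d['tvec'].ravel(),R[2])
E
```

```text
[0.46432607 0.01895145 0.89035942] [ 0.11133701 -0.02167133 -0.99354639]
[0.27979829 0.46006648 0.66599524] [ 0.34523573 -0.55772836 -0.75481876]
```

View pics/both.png

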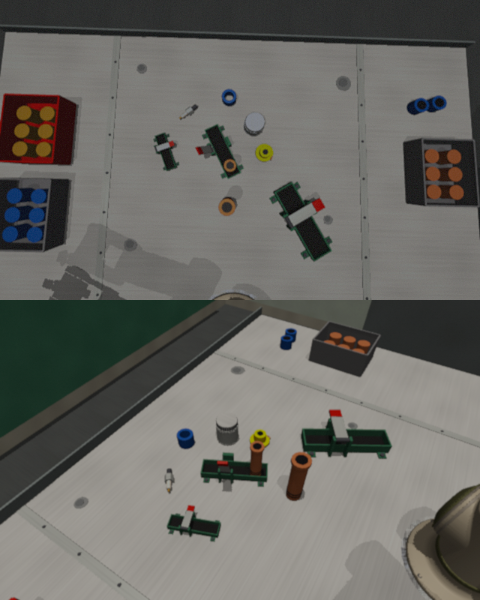

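The top view (pixels at 0.75 scale) shows three green cradles: small (165,151), middle (222,151) and large (302,220). There are two copper tubes: one standing in the middle cradle at (230,166), and a larger one free on the shelf at (228,206). I choose the middle cradle and the tube in it, and will check both in a close crop.

Run:
```python
from h import *
a=load('top0');b=load('side0')
A=cv2.resize(a['image'][155:245,250:350,::-1],None,fx=6,fy=6,interpolation=2)
B=cv2.resize(b['image'][180:260,260:370,::-1],None,fx=6,fy=6,interpolation=2)
cv2.imwrite('pics/c1.png',A);cv2.imwrite('pics/c2.png',B)
```

```text
(no output)
```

View pics/c1.png

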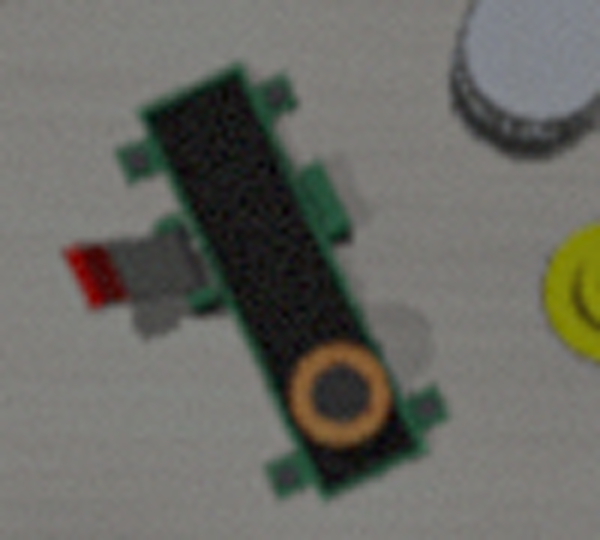

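View pics/c2.png

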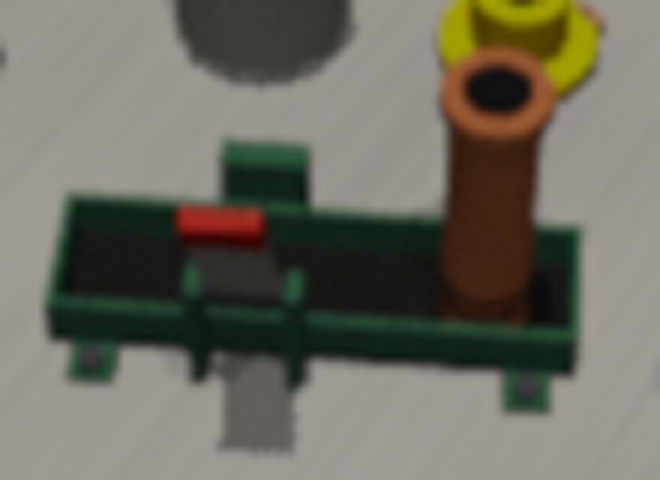

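The crops show the middle cradle with the small collared sleeve upright at its −x end, c1 (341,394). The cradle's outer corners are at c1 (140,112), (243,68), (427,450) and (327,497). The red keeper tip at (92,277) leans outward to the left, and the post is on the right.

Run:
```python
from h import *
a=load('top0');b=load('side0')
f=lambda u,v,z=None:pt(a,250+u/6-.4,155+v/6-.4,z)
g=lambda u,v,z=None:pt(b,260+u/6-.4,180+v/6-.4,z)
c=[f(*p,.022) for p in[(140,112),(243,68),(427,450),(327,497)]]
ct=np.mean(c,0); ex=(c[0]+c[1]-c[2]-c[3]);ex/=np.linalg.norm(ex); ey=np.array([-ex[1],ex[0],0])
print('corn',np.round(c,4),'sizes',[np.linalg.norm(c[i]-c[i-1]).round(4) for i in range(4)])
print('ctr',ct,'ex',ex,np.degrees(np.arctan2(ex[1],ex[0])))
cs=[g(*p,.022) for p in[(68,197),(580,230),(575,337),(50,300)]]
print('side corners',np.round(cs,4),np.mean(cs,0))
L=lambda p:np.round([(p-ct)@ex,(p-ct)@ey,p[2]],4)
print('collar top',f(341,394,.114),L(f(341,394,.114)),'side',g(498,90,.114),L(g(498,90,.114)),'depth',L(f(385,394)),L(f(297,394)))
print('tip',L(f(92,277)),L(f(75,262)),L(f(105,292)),'side',L(g(220,228)),L(g(220,212)))
print('hub',f(590,290,.03),'can',f(545,40,.074), L(f(545,40,.074)),L(f(590,290,.03)))
print('plug',L(pt(a,188/.75,112/.75,.02)),'bush',L(pt(a,229/.75,97/.75,.04)),'big tube',L(pt(a,228/.75,206/.75,.14)),pt(a,228/.75,206/.75))
print('small cradle',L(pt(a,165/.75,151/.75,.02)),'arm',telemetry.observe()['tool_rot'])
```

```text
corn [[ 0.6189  0.1049  0.022 ]
 [ 0.6381  0.0638  0.022 ]
 [ 0.4851 -0.0143  0.022 ]
 [ 0.4655  0.0251  0.022 ]] sizes [np.float64(0.1729), np.float64(0.0454), np.float64(0.1719), np.float64(0.044)]
ctr [0.55189633 0.0448858  0.022     ] ex [0.88892387 0.45805497 0.        ] 27.261669323009233
side corners [[ 0.6424  0.0669  0.022 ]
 [ 0.4876 -0.0127  0.022 ]
 [ 0.4678  0.0272  0.022 ]
 [ 0.6214  0.1052  0.022 ]] [0.55481235 0.04665606 0.022     ]
collar top [0.50212787 0.02042358 0.114     ] [-0.0554  0.0011  0.114 ] side [0.50495809 0.02039866 0.114     ] [-0.0529 -0.0003  0.114 ] depth [-0.0623 -0.0131  0.1144] [-0.0485  0.0152  0.1125]
tip [0.0198 0.0625 0.1254] [0.0273 0.0657 0.1248] [0.0134 0.0608 0.1224] side [0.0234 0.0666 0.1229] [0.0238 0.0626 0.1252]
hub [ 0.55014218 -0.07792167  0.03      ] can [ 0.641852   -0.05442095  0.074     ] [ 0.0345 -0.1295  0.074 ] [-0.0578 -0.1084  0.03  ]
plug [0.1649 0.0464 0.02  ] bush [ 0.147  -0.0938  0.04  ] big tube [-0.1544  0.0544  0.14  ] [0.39021132 0.02250863 0.144423  ]
small cradle [0.0806 0.1665 0.02  ] arm [[-9.74626971e-01  2.23834730e-01 -5.29873340e-04]
 [ 2.23835207e-01  9.74626331e-01 -1.14692782e-03]
 [ 2.59706230e-04 -1.23643109e-03 -9.99999202e-01]]
```

Request:
send_rows(
  deltas=[
    [[0,0,0,0,0,-0.14,-0.72],[0,0,0,0,0,-0.14,-0.72],[0,0,0,0,0,-0.14,-0.72],[0,0,0,0,0,-0.14,-0.72],[0,0,0,0,0,-0.142,-0.72],[-0.004,-0.045,0,0,0,0,-0.72],[-0.004,-0.045,0,0,0,0,-0.72],[-0.004,-0.045,0,0,0,0,-0.72],[-0.004,-0.045,0,0,0,0,-0.72],[-0.004,-0.045,0,0,0,0,-0.72],[-0.004,-0.045,0,0,0,0,-0.72],[-0.004,-0.045,0,0,0,0,-0.72]],
  ],
)

```text
time_s: 1.6
position: [0.2928, 0.2676, 0.2562]
tool_rot: [[-0.889, -0.459, -0.0], [-0.459, 0.889, -0.0], [0.0, 0.0, -1.0]]
ft_force: [-0.5, -0.0, -0.2]
grip_width: 0.0121
gripper_force: 0.0
```

Request:
send_rows(
  deltas=[
    [[-0.004,-0.045,0,0,0,0,-0.72],[-0.004,-0.045,0,0,0,0,-0.72],[-0.004,-0.045,0,0,0,0,-0.72],[-0.004,-0.045,0,0,0,0,-0.72],[-0.004,-0.045,0,0,0,0,-0.72],[-0.004,-0.045,0,0,0,0,-0.72],[-0.004,-0.045,0,0,0,0,-0.72],[0,0,0,0,0,0,-0.72],[0,0,0,0,0,0,-0.72]],
  ],
)

```text
time_s: 2.72
position: [0.4612, 0.0022, 0.256]
tool_rot: [[-0.889, -0.458, -0.001], [-0.458, 0.889, 0.0], [0.001, 0.001, -1.0]]
ft_force: [-1.3, 0.5, -0.2]
grip_width: 0.0121
gripper_force: 0.0
```

```bash
cat >> h.py <<'E'
C0=np.array([.5535,.0457,0]); EX=np.array([.8889,.4581,0]); EY=np.array([-.4581,.8889,0])
loc=lambda p:np.round([(np.array(p)-C0)@EX,(np.array(p)-C0)@EY,p[2]],4)
E
python3 - <<'E'
from h import *
s=telemetry.observe();print(s['time_s'],s['position'],loc(s['position']),s['tool_rot'],s['grip_width'],s['q'],s['ft_force'])
grab('side','s1')
im=load('s1')['image'];cv2.imwrite('pics/s1c.png',cv2.resize(im[60:300,220:540,::-1],None,fx=2,fy=2))
E
```

```text
2.725 [0.46123299 0.00215754 0.25601079] [-0.102   0.0036  0.256 ] [[-8.88798178e-01 -4.58297571e-01 -1.06502484e-03]
 [-4.58298233e-01  8.88798345e-01  4.80609211e-04]
 [ 7.26330278e-04  9.15263592e-04 -9.99999317e-01]] 0.012071429067667248 [-1.44966426e+01  1.29174000e+01  8.75639253e+01  1.15758193e-02
  7.95846467e+01 -1.31776081e+02] [-1.25213381  0.50570338 -0.15359499]
```

View pics/s1c.png

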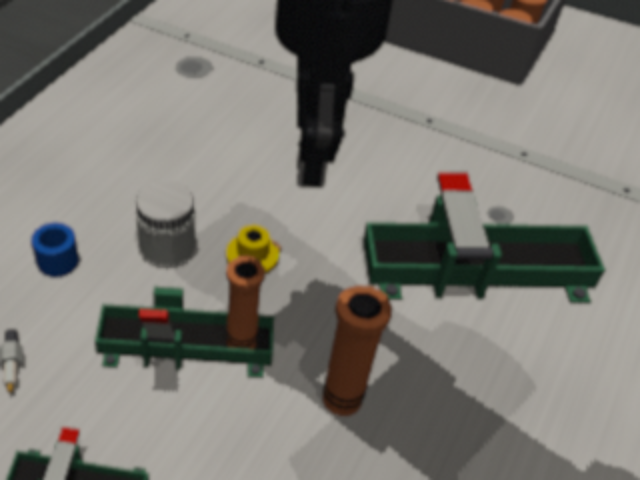

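The gripper hangs free, clear of everything, with its fingertips at crop (312,183). Next I lower it behind the sleeve.

Request:
send_rows(
  deltas=[
    [[0,-0.0035,0.04,0,0,0,-0.72],[0,0,0.04,0,0,0,-0.72],[0,0,0.03,0,0,0,-0.72],[0,0,0.02,0,0,0,-0.72],[0,0,0.006,0,0,0,-0.72],[0,0,0,0,0,0,-0.72]],
  ],
)

```text
time_s: 3.52
position: [0.4633, -0.0008, 0.1207]
tool_rot: [[-0.888, -0.459, 0.0], [-0.459, 0.888, -0.0], [-0.0, -0.0, -1.0]]
ft_force: [0.2, -0.7, 0.3]
grip_width: 0.0121
gripper_force: 0.0
```

Run:
```python
from h import *
s=telemetry.observe();print(loc(s['position']),s['ft_force'])
t=grab('top','t2');b=grab('side','s2')
A=cv2.resize(t['image'][155:265,240:350,::-1],(480,480),interpolation=2)
B=cv2.resize(b['image'][120:260,260:400,::-1],None,fx=480/140,fy=480/140,interpolation=2)
cv2.imwrite('pics/c3.png',np.hstack([A,B])[:, :800] if 0 else cv2.resize(np.hstack([A,B]),(800,400)))
```

```text
[-0.1015 -0.      0.1207] [ 0.19485612 -0.67094901  0.30029833]
```

View pics/c3.png

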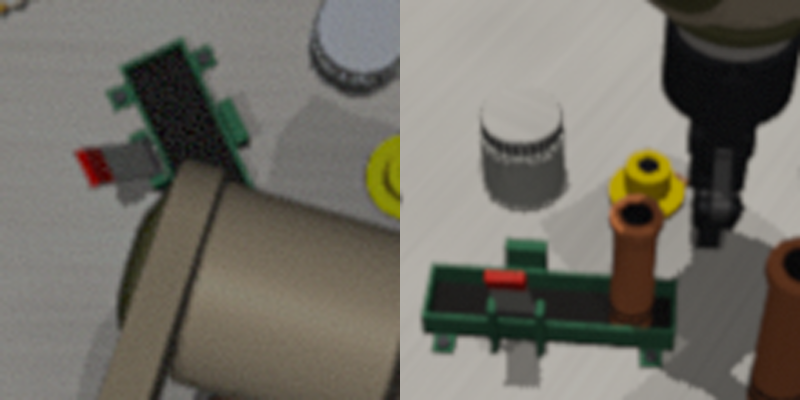

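The top view is hidden by the arm. In the side view the fingertips are at (708,243), level with the sleeve's top and behind it, which is as planned. I push slowly.

Request:
send_rows(
  deltas=[
    [[-0.006,0,0,0,0,0,-0.72],[-0.006,0,0,0,0,0,-0.72],[-0.004,0,0,0,0,0,-0.72],[-0.004,0,0,0,0,0,-0.72],[-0.004,0,0,0,0,0,-0.72],[-0.004,0,0,0,0,0,-0.72]],
  ],
)

```text
time_s: 4.38
position: [0.4884, 0.0116, 0.1203]
tool_rot: [[-0.889, -0.458, -0.0], [-0.458, 0.889, 0.0], [0.0, 0.0, -1.0]]
ft_force: [-0.2, 0.3, -0.3]
grip_width: 0.0119
gripper_force: 0.1
```

Run:
```python
from h import *
s=telemetry.observe();print(loc(s['position']),s['ft_force'])
grab('side','s3')
d=load('s3')
# sleeve top: copper points by colour inside the cradle, with height
def top(d):
    im=d['image'].astype(int);m=(im[...,0]>1.6*im[...,2])&(im[...,0]-im[...,1]>25)&(im[...,1]*3>im[...,0])
    P=[]
    for v,u in zip(*np.nonzero(m)):
        if d['range_z'][v,u]>0:
            p=loc(pt(d,u,v)); 
            if abs(p[1])<.025 and -.09<p[0]<.1: P.append(p)
    P=np.array(P);return len(P),P[P[:,2]>P[:,2].max()-.008].mean(0),P.max(0),P.min(0)
print(top(load('s2')));print(top(d))
```

```text
[-0.0735 -0.0004  0.1203] [-0.15345253  0.33482503 -0.34977208]
(529, array([-0.0539326 ,  0.00380387,  0.11467403]), array([0.0518, 0.0188, 0.1171]), array([-0.0718, -0.0211,  0.011 ]))
(497, array([-0.04439496,  0.00393165,  0.11572734]), array([0.0517, 0.0177, 0.1202]), array([-0.0662, -0.0216,  0.0118]))
```

Request:
send_rows(
  deltas=[
    [[-0.004,0,0,0,0,0,-0.72],[-0.004,0,0,0,0,0,-0.72],[-0.004,0,0,0,0,0,-0.72],[-0.004,0,0,0,0,0,-0.72],[-0.004,0,0,0,0,0,-0.72],[-0.003,0,0,0,0,0,-0.72],[-0.003,0,0,0,0,0,-0.72],[0,0,0,0,0,0,-0.72],[0,0,0,0,0,0,-0.72],[0,0,0,0,0,0,-0.72]],
  ],
)

```text
time_s: 5.68
position: [0.5112, 0.0234, 0.1204]
tool_rot: [[-0.889, -0.458, -0.0], [-0.458, 0.889, 0.0], [0.0, 0.0, -1.0]]
ft_force: [0.8, 0.2, -0.3]
grip_width: 0.0122
gripper_force: 0.0
```

Run:
```python
from h import *
s=telemetry.observe();print(loc(s['position']),s['ft_force'])
b=grab('side','s4')
cv2.imwrite('pics/c4.png',cv2.resize(b['image'][140:260,260:400,::-1],None,fx=4,fy=4,interpolation=2))
```

```text
[-0.0478 -0.0005  0.1204] [ 0.76370448  0.19488674 -0.29681758]
```

View pics/c4.png

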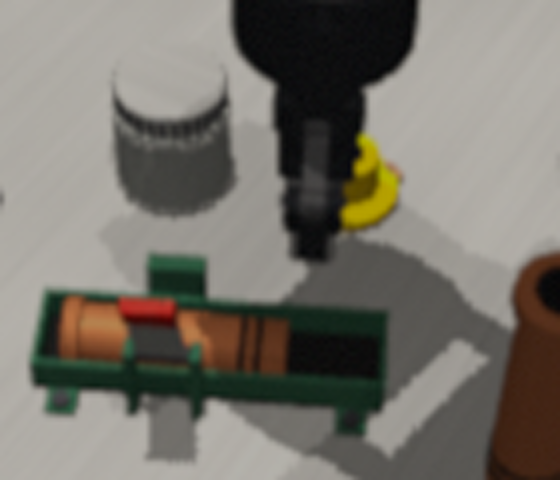

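The sleeve lies flat in the cradle, collar at (70,325) and foot at (288,345), with the gripper clear of it. Next I go round to the keeper's outer side with the fingers shut.

Request:
send_rows(
  deltas=[
    [[0,0,-0.035,0,0,0,-1],[0,0,-0.035,0,0,0,-1],[-0.022,0.035,0,0,0,0,-1],[-0.023,0.035,0,0,0,0,-1],[-0.023,0.036,0,0,0,0,-1],[0,0,0.03,0,0,0,-1],[0,0,0.03,0,0,0,-1],[0,0,0.003,0,0,0,-1],[0,0,0,0,0,0,-1]],
  ],
)

```text
time_s: 6.85
position: [0.5235, 0.1487, 0.1281]
tool_rot: [[-0.889, -0.458, 0.001], [-0.458, 0.889, 0.0], [-0.001, -0.0, -1.0]]
ft_force: [0.3, -0.0, 0.2]
grip_width: 0.0002
gripper_force: 0.0
```

Run:
```python
from h import *
s=telemetry.observe();print(loc(s['position']),s['ft_force'],s['grip_width'])
b=grab('side','s5')
cv2.imwrite('pics/c5.png',cv2.resize(b['image'][140:280,240:380,::-1],None,fx=4,fy=4,interpolation=2))
```

```text
[0.0206 0.1053 0.1281] [ 0.25337117 -0.00916209  0.15261506] 0.000247024690291837
```

View pics/c5.png

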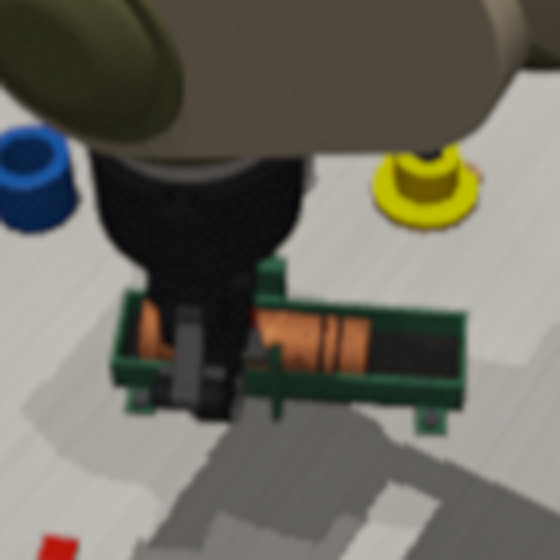

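The closed fingers stand at (200,390), in front of the keeper on its outer side. Now I push to upright.

Request:
send_rows(
  deltas=[
    [[0,-0.01,0,0,0,0,-1],[0,-0.01,0,0,0,0,-1],[0,-0.008,0,0,0,0,-1],[0,-0.007,0,0,0,0,-1],[0,-0.007,0,0,0,0,-1],[0,-0.007,0,0,0,0,-1],[0,-0.007,0,0,0,0,-1]],
  ],
)

```text
time_s: 7.78
position: [0.549, 0.0986, 0.1273]
tool_rot: [[-0.889, -0.458, -0.0], [-0.458, 0.889, -0.0], [0.0, 0.0, -1.0]]
ft_force: [-0.5, 1.4, 0.7]
grip_width: 0.0002
gripper_force: 0.8
```

Request:
send_rows(
  deltas=[
    [[0,-0.0075,0,0,0,0,-1],[0,-0.0075,0,0,0,0,-1],[0,-0.007,0.002,0,0,0,-1],[0,-0.007,0.003,0,0,0,-1],[0,-0.006,0.004,0,0,0,-1],[0,-0.006,0.0045,0,0,0,-1]],
  ],
)

```text
time_s: 8.52
position: [0.5679, 0.0622, 0.1136]
tool_rot: [[-0.889, -0.458, 0.0], [-0.458, 0.889, -0.0], [-0.0, -0.0, -1.0]]
ft_force: [-1.3, 0.7, 2.4]
grip_width: 0.0001
gripper_force: 0.9
```

Run:
```python
from h import *
s=telemetry.observe();print(loc(s['position']),s['ft_force'],s['ft_force']@EY)
b=grab('side','s6')
cv2.imwrite('pics/c6.png',cv2.resize(b['image'][140:280,240:380,::-1],None,fx=4,fy=4,interpolation=2))
```

```text
[0.0203 0.0081 0.1136] [-1.34322759  0.66853758  2.39661128] 1.209595609096308
```

View pics/c6.png

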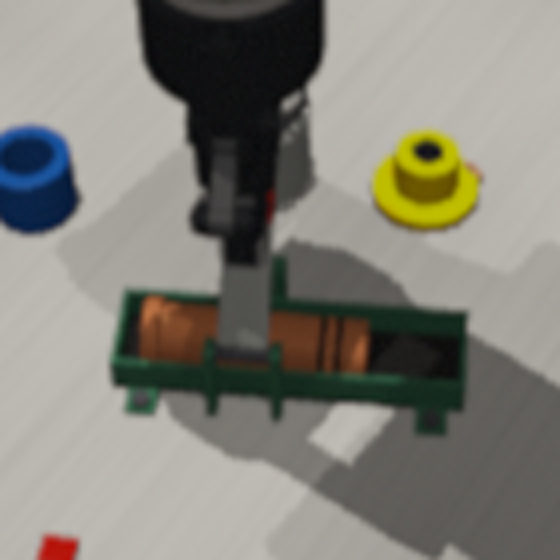

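The keeper is about 45° over, with the fingers on its upper face at (245,250). I continue along the arc.

Request:
send_rows(
  deltas=[
    [[0,-0.0055,0.005,0,0,0,-1],[0,-0.005,0.0055,0,0,0,-1],[0,-0.0035,0.0065,0,0,0,-1],[0,-0.003,0.007,0,0,0,-1],[0,-0.002,0.007,0,0,0,-1],[0,-0.001,0.006,0,0,0,-1],[0,0,0,0,0,0,-1]],
  ],
)

```text
time_s: 9.45
position: [0.5764, 0.0449, 0.0761]
tool_rot: [[-0.889, -0.458, -0.002], [-0.458, 0.889, 0.0], [0.001, 0.001, -1.0]]
ft_force: [-0.2, 0.5, 0.1]
grip_width: -0.0001
gripper_force: 0.0
```

Request:
send_rows(
  deltas=[
    [[0,0,0.001,0,0,0,-1],[0,0,0.001,0,0,0,-1],[0,0,0,0,0,0,-1]],
  ],
)

```text
time_s: 9.82
position: [0.5767, 0.0449, 0.0749]
tool_rot: [[-0.889, -0.458, -0.0], [-0.458, 0.889, 0.0], [0.0, 0.0, -1.0]]
ft_force: [-0.1, 0.8, 0.8]
grip_width: 0.0003
gripper_force: 0.1
```

Request:
send_rows(
  deltas=[
    [[0,0,0.001,0,0,0,-1],[0,0,0.001,0,0,0,-1],[0,0,0,0,0,0,-1]],
  ],
)

```text
time_s: 10.2
position: [0.5768, 0.0449, 0.0739]
tool_rot: [[-0.889, -0.459, 0.001], [-0.459, 0.889, -0.0], [-0.001, -0.001, -1.0]]
ft_force: [-4.9, -0.4, 10.4]
grip_width: -0.0001
gripper_force: 5.5
```

Request:
send_rows(
  deltas=[
    [[0,0,0.0005,0,0,0,-1],[0,0,0,0,0,0,-1],[0,0,-0.01,0,0,0,-1],[0,0,-0.03,0,0,0,-1],[0,0,-0.05,0,0,0,-1],[0.03,0,-0.05,0,0,0,-1],[0.05,-0.02,-0.02,0,0,0,-1],[0.05,-0.02,0,0,0,0,-1],[0.05,-0.02,0,0,0,0,-1],[0,0,0,0,0,0,-1]],
  ],
)

```text
time_s: 11.45
position: [0.4428, -0.0929, 0.2328]
tool_rot: [[-0.891, -0.455, 0.0], [-0.455, 0.891, -0.0], [-0.0, -0.001, -1.0]]
ft_force: [0.1, 0.7, 0.5]
grip_width: -0.0004
gripper_force: 0.0
```

Run:
```python
from h import *
s=telemetry.observe();print(loc(s['position']),s['ft_force'])
b=grab('side','s7');t=grab('top','t7')
A=cv2.resize(t['image'][155:255,240:340,::-1],(400,400),interpolation=2)
B=cv2.resize(b['image'][160:270,250:360,::-1],(400,400),interpolation=2)
cv2.imwrite('pics/c7.png',np.hstack([A,B]))
im=b['image'].astype(int);m=(im[...,0]>110)&(im[...,1]<50)&(im[...,2]<50)
P=np.array([loc(pt(b,u,v)) for v,u in zip(*np.nonzero(m)) if b['range_z'][v,u]>0])
k=(abs(P[:,0]-.02)<.03)&(abs(P[:,1])<.08);P=P[k];print('red',len(P),np.median(P,0),P.min(0),P.max(0))
```

```text
[-0.1618 -0.0725  0.2328] [0.1416842  0.67308868 0.53988029]
red 69 [ 0.0215 -0.0434  0.0512] [ 0.0117 -0.0523  0.0497] [ 0.0313 -0.0335  0.0523]
```

View pics/c7.png

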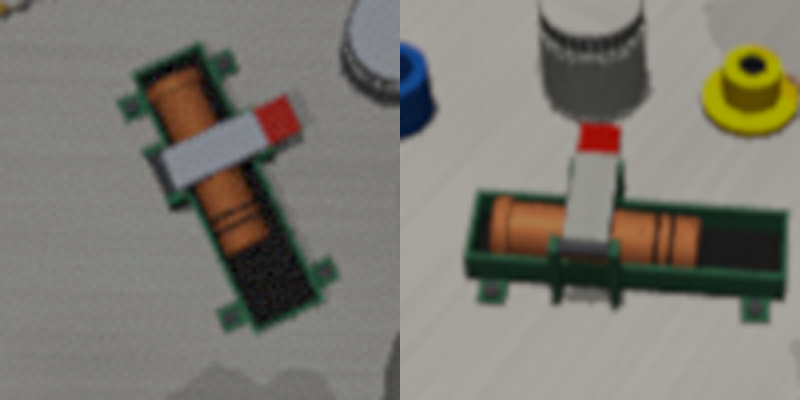

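Both views show the sleeve flat in the cradle under the closed keeper, with the red tip over the post: top (280,118), side (600,138). The red top measures 51 mm high against the expected 50 mm. The 10 N press met a hard stop at 49 mm, the strap's top height when fully down. The robot is clear.

```bash
python3 -c "
from rig import env
print(env.close_job())"
```

```text
the job is handed in; nothing more can be done
None
```

The job is handed in: the sleeve is tipped flat into the middle cradle, the keeper is fully down across it, and the arm touched none of the other items; about 11.5 s were used.

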